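Slide the soldering tiles into the sloping tile case

ROBOT

A 6-joint arm with a two-finger parallel gripper is mounted at the origin on a cart in front of the work surface, level with it; the furniture and walls round the work are solid. World frame = base frame: x ahead of the robot, y to its left, z up, the work surface at z = 0. Lengths are in m, angles in rad, forces in N, time in s.
With the tool pointing down it reaches from about 0.425 to 0.95 m from the base axis. Payload 3.5 kg.
Tool frame: the origin (TCP) lies between the finger pads; the fingertips stand 25 mm ahead of it and the grasp point (between the pads) lies 6 mm ahead of it (ctrl.finger_overhang is the distance from the TCP to the fingertips, in m); x points along the fingers, y is the direction in which the jaws open and shut, and the axes are right-handed (so a half turn about x gives the same grasp; the last joint's range is limited). The gripper opens to 85 mm and grips with 20 to 120 N. Pads are 22 mm wide; open, the fingers measure 114 mm over their backs; the gripper's body (76 mm by 85 mm) begins 54 mm behind the grasp point. The pads swing forward as they close: fully open they stand 13 mm farther back than shut.
Start: joints at [0.968, 0.286, 1.577, -0, 1.279, -0.15], TCP at [0.295, 0.607, 0.256] pointing down, gripper open.
Joint ranges: [-2.77, 2.77], [-0.9, 2.22], [0.21, 2.48], [-1.53, 4.67], [0.24, 2.81], [-2.84, 2.84]. Speed limits (rad/s): [2.79, 2.79, 3.14, 3.14, 3.14, 3.14].

INTERFACE

Orientations are given as a unit quaternion [x, y, z, w].
In Python, from plant import ctrl gives the robot as it stands.
- The arm moves only by the tool play_rows, never from a script. Its argument "targets" is a list of rows, each an object with "delta_pos": the shift along the world's x, y, z normalised to -1 to 1, where 1 is 1000 mm, a list of three; "delta_rot": the turn, a rotation vector about the world's x, y, z normalised to -1 to 1, where 1 is pi rad, a list of three; "claw": the finger opening in mm, from 0 to 85.4. In form: [{"delta_pos": [tx, ty, tz], "delta_rot": [wx, wy, wz], "claw": claw}, ...]. A call has 1 to 20 rows; each row is the pose to reach, as a shift and turn from the pose measured when the call began, turning the shorter way round; what a row does not reach only later rows make up. A row lasts 1/12 s, in which the tool goes at most 41.7 mm and 7.16 degrees, less where a joint would pass 70% of its speed; a pose out of reach is approached as far as the arm can. A call with a number of a shift or a turn outside -1 to 1 is refused whole. A call with a gripper value outside its range is refused whole. The fingers move at their own pace and stop on an object; "newtons" is the grip in N (left out, the last holds). Time passes only in rows, so rows that repeat a pose let the fingers close. It gives the time, the measured TCP pose, the force and the opening at its end, in the units of the state.
- ctrl.get_state(): the state, without advancing time (a new reading comes with each control period).
- ctrl.read_camera(name): name is "scene" or "top" or "wrist"; returns the picture (420x560x3 uint8, blue, green, red); there is no depth.
- ctrl.calibration(name): a dict with "fx", "fy", "cx", "cy" (pixels), "camera_from_world" (4x4, takes a point from world to camera coordinates). Camera axes: x right, y down, z forward; pixel columns grow to the right and rows downward; lengths in m; the calibration is good to about 2 mm. A picture is of the moment at which its call begins: read the wrist's pose just before it. calibration takes no time and is no camera call; for the wrist camera it gives the pose at the moment of the call.
- ctrl.sign_off(): hands the job in, once; it reports no verdict.
The state is a dict: "time": time; "qpos": joint angles; "dq": joint speeds; "joint_efforts": joint torques, N m; "eef_pos": TCP position; "tcp_rot": TCP orientation; "contact_force": force on the tool from outside, world axes, zero at the start; "wrist_torque": the same for the moment, N m; "opening": opening from 0.0 (shut) to 1.0 (fully open).
Only numpy, scipy, OpenCV 4.12 (cv2) and the standard library are available. Lean on these libraries where they do the work, as an engineer would, in place of code of your own. Each camera call takes 0.05 s, during which the arm holds its last target. There are 200 camera calls.

TASK

Put the two soldering tiles away in the wooden tile case: swing the latch by its red knob right off the blue lid, then open the lid until it stands about upright and leave it open. Slide the tiles along the ledge, without lifting them, over the lip and down onto the sloping shelf, the larger first and the smaller on top of it, each lying flat with its front edge squarely against the backstop. Leave the scissors, cutters, silver wire coil and steel block where they are.

Things in the scene. Friction and masses are not known exactly. Their poses are not given: they have to be found in the camera images.
- tile_case: Fixed wooden tile case. Origin on the bench under the middle of the lip; x points from the ledge into the case, y left along the lip, z up. Level ledge: top at z 50 mm, x -115 to 0, y -170 to +170. Behind it the bay with the sloping shelf, 120 mm wide between cheeks that start at x 10 mm and flare to 136 mm at the lip. Cheeks and rear wall (x 94 to 100) 82 mm high
- case_lip (a point): Middle of the lip: far edge of the ledge's top, in front of the bay, axes as the case. The shelf begins here 9.5 mm lower, so the first tile drops in and its top then lies about 2 mm below the ledge: the second can be slid straight over it. A low fence (x 0 to 6 mm, 18 mm above the ledge) closes the ledge's far edge on both sides of the mouth
- tile_shelf: Smooth aluminium shelf in the case, 77 mm long, falling 20 degrees away from the ledge. Origin on its upper face at the foot of the backstop, midway; x down the slope (shelf from x -77 to 0), y across, z square to it. The backstop stands square to the shelf, 40 mm high. A tile on the bare metal slides down by itself; a tile on another tile does not and must be pushed
- tile_a_center (a point): Centre of the larger soldering tile, grey-white with a brown scorch, 75 x 85 x 8 mm, about 70 g. x along its 75 mm, y along its 85 mm, z up. It starts on one wing of the ledge, left or right of the mouth, its 75 mm side roughly along the case's x. Seated, its centre is 37 mm up the slope from the backstop and 4 mm above the shelf
- tile_b_center (a point): Centre of the smaller soldering tile, same look, 59 x 71 x 8 mm, about 50 g. x along its 59 mm, y along its 71 mm, z up. It starts on the other wing of the ledge, its 71 mm side roughly along the case's x, and goes in that way round. Seated on the larger tile, its centre is 36 mm up the slope from the backstop and 12 mm above the shelf
- latch (a joint): Angle of the steel swing latch, rad, 0 to 1.65. Near 0 its arm lies across the lid and holds it shut; growing values swing it anticlockwise seen from above, the knob going towards the case's +x; at 1.57 it points along +x, beside the lid. Light friction (0.5 N at the knob); it stays where it is left
- latch_knob (a point): Centre of the part of the upright red latch knob that stands clear of the arm (14 mm across, 36 mm tall, standing on the arm; its top is 18 mm above this point, the arm's top 18 mm below). The knob is 66 mm from the pivot; the lid's top is 29 mm below this point
- latch_pivot (a point): Pivot of the latch (vertical axis), mid-thickness of the 7 mm thick, 14 mm wide arm, on the case's left side
- lid (a joint): Angle of the blue lid, rad: 0 shut, 1.75 fully open. It is hinged at the far wall and opens upward, away from the ledge. A stiff hinge: it stays where it is left; lifting at the bar takes about 3 N
- lid_bar (a point): Middle of the round steel bar on the lid's free end, for opening it: 10 mm across, 72 mm free length, along the case's y, held 40 mm out from the lid's edge by two straps; 36 mm above the ledge when the lid is shut. A gripper pinching it from above can stay upright: the bar turns in the fingers as the lid swings
- lid_hinge (a point): Middle of the lid's hinge axis, which runs along the case's y; 143 mm from the bar. The lid is 128 mm wide (along the hinge), 103 mm long and 6 mm thick
- scissors: Blue-handled scissors on the left, to be left alone, 87 x 199 mm; origin under its middle
- silver_coil: Silver wire coil at the left back, to be left alone, 73 mm across; origin under its middle
- cutters_blue: Blue-handled cutters on the right, to be left alone, 53 x 122 mm; origin under its middle
- bench_block: Plain pale-grey steel block on the right, in front of the cutters, to be left alone, 64 x 64 x 19 mm; origin under its middle
Mind the look-alikes: they are no part of the job. What is shaped like the part that bears tile_b_center but orange is not meant. Leave any pink look-alike of the part that bears tile_a_center alone.

How it is judged:
By the outcome, as a careful person would: the job done as asked, in the order asked, and still so for the second after the job is handed in, with the robot touching nothing.
It also fails if it takes over 72 s, if anything falls off the work surface, if the arm or the gripper's body presses on something with over 40 N, if the wrist force passes 120 N, or if a joint passes its speed limit or range.

## Working session

There is one attempt and no reset: what is moved stays moved. The work goes in short steps, Python scripts to look and compute and a tool call to move; the robot and the scene stay as the last step left them, time stands still between calls to the robot, and variables do not carry over. Pictures are saved under pics/ and viewed, about 8 in all and at most 12, crops included, and the job is handed in when it is done.

Besides the shell and the picture viewer there is one more tool, called after ">>>" by a JSON object that holds its "fn" and its "kwargs". play_rows: Moves the arm, as the interface text tells. Its arguments: {"type":"object","properties":{"targets":{"type":"array"},"newtons":{"type":"number"}},"required":["targets"]}

```bash
mkdir -p pics; ls
python3 - <<'E'
from plant import ctrl
import cv2
print(ctrl.get_state())
for n in("scene","top"):
    cv2.imwrite(f"pics/{n}0.png",ctrl.read_camera(n)); c=ctrl.calibration(n); print(n,c)
E
```

```text
pics
{'time': 0.0, 'qpos': array([ 9.67980896e-01,  2.87166664e-01,  1.57814689e+00, -5.89470750e-06,
        1.27856652e+00, -1.50024269e-01]), 'dq': array([ 1.78675079e-03,  1.42489410e-03, -2.67687300e-03, -1.03729842e-04,
       -4.69357867e-04,  9.52427499e-05]), 'joint_efforts': array([ 1.63016884e-03, -4.05979121e+01, -2.92626053e+01, -4.43257591e-06,
        5.77632964e-03,  6.62724148e-06]), 'eef_pos': array([0.29495412, 0.60650249, 0.25496273]), 'tcp_rot': array([ 0.15796829,  0.6893578 , -0.15947397,  0.68876694]), 'contact_force': array([ 0.03350798, -0.29788361,  0.42173547]), 'wrist_torque': array([ 0.05451492, -0.01213534, -0.01790617]), 'opening': 0.9991174038354018}
scene {'fx': 495.70197645234856, 'fy': 495.70197645234856, 'cx': 282.81233360186377, 'cy': 216.10716928987395, 'camera_from_world': array([[ 7.41966846e-01, -6.70436442e-01, -4.20020271e-04,
        -4.37543980e-01],
       [-3.99880557e-01, -4.42041707e-01, -8.02928807e-01,
         3.24965101e-01],
       [ 5.38127066e-01,  5.95914512e-01, -5.96074789e-01,
         1.39096857e+00],
       [ 0.00000000e+00,  0.00000000e+00,  0.00000000e+00,
         1.00000000e+00]])}
top {'fx': 419.74039853171524, 'fy': 419.74039853171524, 'cx': 281.8927537861711, 'cy': 216.68116325737384, 'camera_from_world': array([[ 2.78156607e-02, -9.99612813e-01,  7.16877590e-04,
        -8.20350246e-03],
       [-9.92848565e-01, -2.77107118e-02, -1.16119954e-01,
         6.01637965e-01],
       [ 1.16094859e-01,  2.51820234e-03, -9.93234938e-01,
         1.22209145e+00],
       [ 0.00000000e+00,  0.00000000e+00,  0.00000000e+00,
         1.00000000e+00]])}
```

View pics/top0.png

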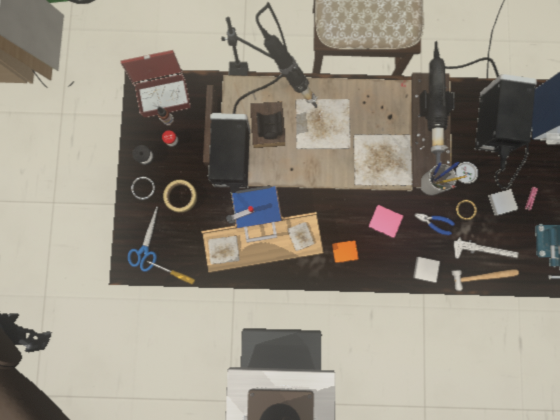

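View pics/scene0.png

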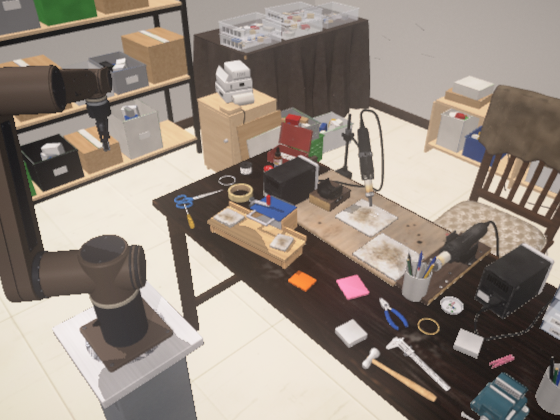

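Top view: case near (262,240) with tiles at (222,250) and (302,236), blue lid (257,207) with a red knob (~251,210). Now an enlarged crop of both views.

Run:
```python
import cv2,numpy as np
t=cv2.imread("pics/top0.png")[182:276,196:331]; s=cv2.imread("pics/scene0.png")[180:270,200:315]
a=cv2.resize(t,(135*5,94*5),interpolation=cv2.INTER_CUBIC)[:, :]
a=cv2.resize(t,None,fx=4.2,fy=4.2,interpolation=cv2.INTER_CUBIC)
cv2.imwrite("pics/c1.png",cv2.resize(t,None,fx=5.9,fy=5.9,interpolation=cv2.INTER_CUBIC))
cv2.imwrite("pics/c2.png",cv2.resize(s,None,fx=6,fy=6,interpolation=cv2.INTER_CUBIC))
```

```text
(no output)
```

View pics/c1.png

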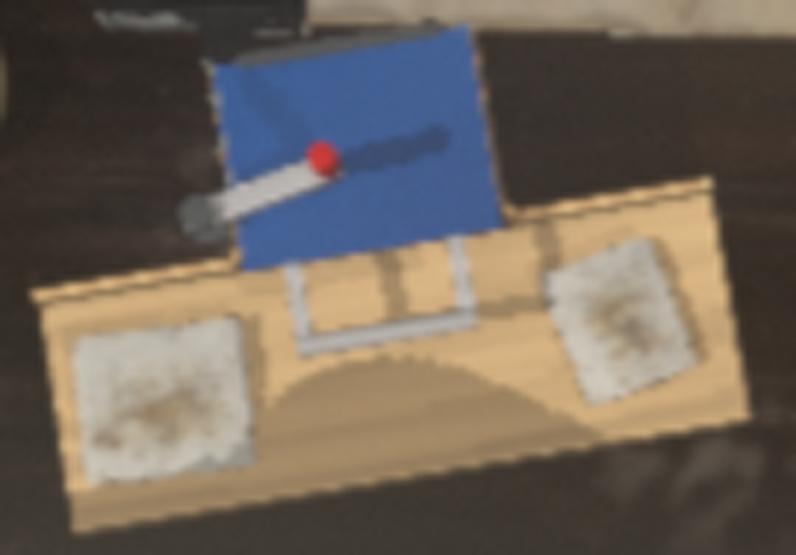

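View pics/c2.png

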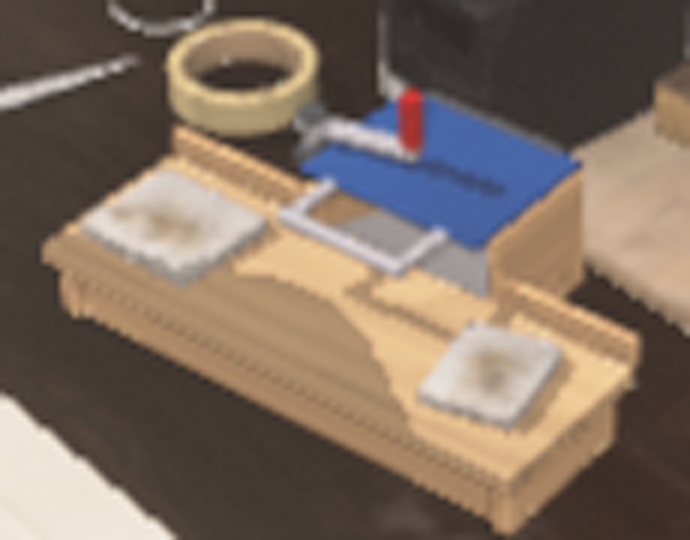

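Case, large tile on left wing (top crop 163,400), small tile on right (628,320), latch pivot (203,217), red knob (323,157), bar ends (303,347)-(476,320). Triangulating.

```bash
cat > h.py <<'E'
from plant import ctrl
import numpy as np, cv2
def ray(n,u,v,C=None):
    c=C or ctrl.calibration(n); T=np.linalg.inv(c["camera_from_world"])
    d=T[:3,:3]@np.array([(u-c["cx"])/c["fx"],(v-c["cy"])/c["fy"],1]); return T[:3,3],d/np.linalg.norm(d)
def plane(n,u,v,z,C=None):
    o,d=ray(n,u,v,C); return o+d*(z-o[2])/d[2]
def tri(rays):
    A=sum(np.eye(3)-np.outer(d,d) for o,d in rays); b=sum((np.eye(3)-np.outer(d,d))@o for o,d in rays)
    p=np.linalg.solve(A,b); return p,max(np.linalg.norm(np.cross(p-o,d)) for o,d in rays)
E
python3 - <<'E'
from h import *
np.set_printoptions(precision=4,suppress=True)
T=lambda x,y:(196+x/5.9-.4,182+y/5.9-.4); S=lambda x,y:(200+x/6-.4,180+y/6-.4)
def both(a,b):return tri([ray("top",*T(*a)),ray("scene",*S(*b))])
for k,a,b in[("knobtop",(323,152),(411,92)),("barL",(303,347),(282,217)),("barR",(476,320),(398,270)),("nearR",(750,418),(506,492)),("fenceL",(33,290),(176,128)),("fenceR",(712,180),(637,345)),("pivot",(203,217),(312,128))]: print(k,*both(a,b))
P={k:plane("top",*T(*p),z)[:2] for k,p,z in[("nl",(73,532),.05),("nr",(750,418),.05),("fl",(33,290),.068),("fr",(712,180),.068)]}
for k in P: print(k,P[k])
ey=P["nl"]-P["nr"]; ef=P["fl"]-P["fr"]; print(np.linalg.norm(ey),np.linalg.norm(ef))
print(np.degrees(np.arctan2(-ey[0],ey[1])),np.degrees(np.arctan2(-ef[0],ef[1])))
im=cv2.imread("pics/top0.png"); hsv=cv2.cvtColor(im,cv2.COLOR_BGR2HSV)
m=((hsv[...,1]<75)&(hsv[...,2]>110)).astype(np.uint8); k=np.zeros_like(m);k[230:272,200:325]=1;m*=k
m=cv2.morphologyEx(m,cv2.MORPH_CLOSE,np.ones((5,5)))
for c in cv2.findContours(m,0,2)[0]:
    if cv2.contourArea(c)>200:
        r=cv2.minAreaRect(c); w=np.array([plane("top",u,v,.058)[:2] for u,v in cv2.boxPoints(r)])
        print("tile",r,w.mean(0),[np.linalg.norm(w[i]-w[i-1]) for i in(1,2)],[np.degrees(np.arctan2(*(w[i]-w[i-1])[::-1])) for i in(1,2)])
E
```

```text
knobtop [0.6118 0.097  0.1371] 0.0016701647574334406
barL [0.5232 0.1072 0.0866] 0.0018238028369752346
barR [0.5385 0.024  0.0885] 0.0018173028022470388
nearR [ 0.4959 -0.1131  0.0415] 0.0027099593012719016
fenceL [0.549  0.243  0.0659] 0.0016098290981635044
fenceR [ 0.6127 -0.0904  0.0639] 0.002284052406086713
pivot [0.585  0.1569 0.0936] 0.0010374562904724538
nl [0.4323 0.2194]
nr [ 0.4977 -0.114 ]
fl [0.5501 0.2416]
fr [ 0.614  -0.0915]
0.3397101922694541 0.3391982892571808
11.105914898482846 10.859704801837834
tile ((223.4154052734375, 249.8231201171875), (26.047290802001953, 29.892370223999023), 82.87498474121094) [0.4972 0.1761] [np.float64(0.08719701012780416), np.float64(0.07588963873983966)] [np.float64(-81.25456010345181), np.float64(-170.58815066606437)]
tile ((300.5821838378906, 237.21917724609375), (22.354860305786133, 20.833324432373047), 69.44395446777344) [ 0.5401 -0.0478] [np.float64(0.06119552897650096), np.float64(0.06537158440589275)] [np.float64(-67.80099175645472), np.float64(-158.28474009813297)]
```

>>> {"fn": "play_rows", "kwargs": {"targets": [{"delta_pos": [0.275, -0.52, 0.045], "delta_rot": [0, 0, -0.294], "claw": 30}, {"delta_pos": [0.275, -0.52, 0.045], "delta_rot": [0, 0, -0.294], "claw": 30}, {"delta_pos": [0.275, -0.52, 0.045], "delta_rot": [0, 0, -0.294], "claw": 30}, {"delta_pos": [0.275, -0.52, 0.045], "delta_rot": [0, 0, -0.294], "claw": 30}, {"delta_pos": [0.275, -0.52, 0.045], "delta_rot": [0, 0, -0.294], "claw": 30}, {"delta_pos": [0.275, -0.52, 0.045], "delta_rot": [0, 0, -0.294], "claw": 30}, {"delta_pos": [0.275, -0.52, 0.045], "delta_rot": [0, 0, -0.294], "claw": 30}, {"delta_pos": [0.275, -0.52, 0.045], "delta_rot": [0, 0, -0.294], "claw": 30}, {"delta_pos": [0.275, -0.52, 0.045], "delta_rot": [0, 0, -0.294], "claw": 30}, {"delta_pos": [0.275, -0.52, 0.045], "delta_rot": [0, 0, -0.294], "claw": 30}, {"delta_pos": [0.275, -0.52, 0.045], "delta_rot": [0, 0, -0.294], "claw": 30}, {"delta_pos": [0.275, -0.52, 0.045], "delta_rot": [0, 0, -0.294], "claw": 30}, {"delta_pos": [0.275, -0.52, 0.045], "delta_rot": [0, 0, -0.294], "claw": 30}, {"delta_pos": [0.275, -0.52, 0.045], "delta_rot": [0, 0, -0.294], "claw": 30}, {"delta_pos": [0.275, -0.52, 0.045], "delta_rot": [0, 0, -0.294], "claw": 30}, {"delta_pos": [0.275, -0.52, 0.045], "delta_rot": [0, 0, -0.294], "claw": 30}, {"delta_pos": [0.275, -0.52, 0.045], "delta_rot": [0, 0, -0.294], "claw": 30}, {"delta_pos": [0.275, -0.52, 0.045], "delta_rot": [0, 0, -0.294], "claw": 30}]}}

```text
time: 1.6
eef_pos: [0.5691, 0.0878, 0.2995]
tcp_rot: [0.448, 0.548, -0.449, 0.545]
contact_force: [-0.5, 0.5, -0.4]
opening: 0.353
```

Run:
```python
from h import *
import pickle
from scipy.spatial.transform import Rotation as Ro
s=ctrl.get_state();C=ctrl.calibration("wrist");im=ctrl.read_camera("wrist")
cv2.imwrite("pics/w1.png",im);pickle.dump(C,open("w1.pkl","wb"))
print(s["time"],s["qpos"].round(3),s["eef_pos"],Ro.from_quat(s["tcp_rot"]).as_matrix().round(3))
print(C, np.linalg.inv(C["camera_from_world"])[:3,3])
```

```text
1.6 [-0.023  0.039  1.777  0.     1.329 -0.219] [0.56914836 0.08777839 0.29945555] [[-0.004  0.981  0.194]
 [ 0.     0.194 -0.981]
 [-1.    -0.003 -0.001]]
{'fx': 308.73311685583724, 'fy': 308.73311685583724, 'cx': 276.30011845673306, 'cy': 212.47623605456607, 'camera_from_world': array([[ 0.98073459,  0.19530813, -0.00379377, -0.57385022],
       [ 0.18928712, -0.94534282,  0.26551334, -0.0706497 ],
       [ 0.0482705 , -0.26111623, -0.96409972,  0.41424722],
       [ 0.        ,  0.        ,  0.        ,  1.        ]])} [0.55617192 0.15345609 0.41595701]
```

View pics/w1.png

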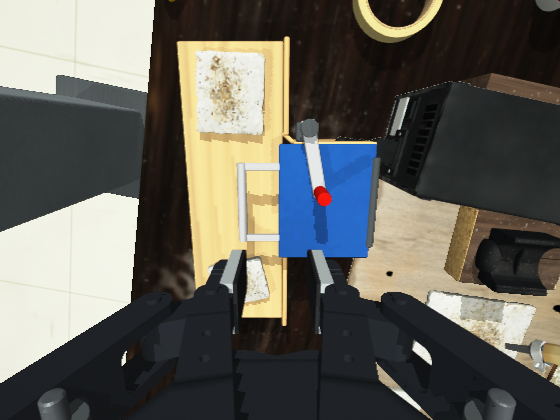

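Wrist view shows: pivot (310,128), knob (322,197), bar at column 241 rows 165–240, tiles (231,93) and (256,280), lid hinge side at 375; the black box's front edge (382,183)-(414,83) stands close to where the knob will go. Measuring.

Run:
```python
from h import *
import pickle
np.set_printoptions(precision=4,suppress=True)
C=pickle.load(open("w1.pkl","rb"));im=cv2.imread("pics/w1.png");hsv=cv2.cvtColor(im,cv2.COLOR_BGR2HSV)
O=np.array([.577,.074]);a=np.radians(11);R=np.array([[np.cos(a),np.sin(a)],[-np.sin(a),np.cos(a)]])
cs=lambda p:R@(p[:2]-O)
W=lambda u,v,z:plane("wrist",u,v,z,C)
for n,u,v,z in[("pivot",310,128,.097),("knobtop",324.5,199,.137),("barL",241.5,165,.087),("barR",241.5,240,.087),("nl",178,42,.05),("nr",196,318,.05),("fl",287.5,38,.068),("fr",285,325,.068),("lidNL",280,144,.09),("lidNR",280,257,.09),("lidFR",367,257,.09),("boxN_z0",380,183,0.),("boxN_z.1",380,183,.1),("boxF_z0",412,84,0),("boxF.1",412,84,.1)]:
    p=W(u,v,z);print(n,p,cs(p))
T=lambda x,y:(196+x/5.9-.4,182+y/5.9-.4)
print("bar2",tri([ray("wrist",241.5,165,C),ray("top",*T(303,347))]),tri([ray("wrist",241.5,240,C),ray("top",*T(476,320))]))
print("knob2",tri([ray("wrist",324.5,199,C),ray("top",*T(323,155))]))
m=cv2.inRange(hsv,(0,0,120),(180,70,255));k=np.zeros_like(m);k[45:140,190:270]=1;k[255:305,215:272]=1;m*=k
m=cv2.morphologyEx(m,cv2.MORPH_CLOSE,np.ones((7,7)));m=cv2.morphologyEx(m,cv2.MORPH_OPEN,np.ones((5,5)))
for c in cv2.findContours(m,0,2)[0]:
    if cv2.contourArea(c)>500:
        b=cv2.boxPoints(cv2.minAreaRect(c));w=np.array([cs(W(u,v,.058)) for u,v in b]);print("tile",b.astype(int).tolist(),w.mean(0),w.tolist())
```

```text
pivot [0.588  0.1593 0.097 ] [0.0271 0.0816]
knobtop [0.6114 0.0993 0.137 ] [0.0386 0.0183]
barL [0.5262 0.1083 0.087 ] [-0.0433  0.0434]
barR [0.5403 0.0249 0.087 ] [-0.0454 -0.0412]
nl [0.4346 0.219  0.05  ] [-0.1121  0.1695]
nr [ 0.4966 -0.1129  0.05  ] [-0.1146 -0.1682]
fl [0.549 0.241 0.068] [0.0043 0.1692]
fr [ 0.6143 -0.0873  0.068 ] [ 0.0058 -0.1654]
lidNL [0.5619 0.1378 0.09  ] [-0.0026  0.0655]
lidNR [0.5869 0.0144 0.09  ] [-0.0016 -0.0604]
lidFR [0.6841 0.0339 0.09  ] [ 0.0974 -0.0598]
boxN_z0 [0.7072 0.1093 0.    ] [0.1345 0.0098]
boxN_z.1 [0.6709 0.1199 0.1   ] [0.1009 0.0271]
boxF_z0 [0.711  0.2378 0.    ] [0.1628 0.1352]
boxF.1 [0.6738 0.2175 0.1   ] [0.1224 0.1224]
bar2 (array([0.5253, 0.107 , 0.0768]), np.float64(2.9968458805229098e-05)) (array([0.5402, 0.023 , 0.0824]), np.float64(0.00017183348058987595))
knob2 (array([0.6136, 0.0969, 0.1247]), np.float64(0.0001886364465186766))
tile [[245, 259], [268, 259], [268, 301], [245, 301]] [-0.0311 -0.107 ] [[-0.04520020649450245, -0.07740849635193876], [-0.016327621801911933, -0.07722736707953821], [-0.016479093863973393, -0.1365809920194312], [-0.0465267017790966, -0.13678839199270149]]
tile [[192, 132], [195, 49], [264, 51], [261, 134]] [-0.0585  0.1175] [[-0.10027288880456083, 0.07646160778764167], [-0.09162576240577185, 0.16057809899458153], [-0.019130892576158798, 0.15858370037050362], [-0.02278685183891699, 0.07423185914738885]]
```

>>> {"fn": "play_rows", "kwargs": {"targets": [{"delta_pos": [0.042, 0.01, 0], "delta_rot": [0, 0, 0], "claw": 34}, {"delta_pos": [0.042, 0.01, -0.03], "delta_rot": [0, 0, 0], "claw": 34}, {"delta_pos": [0.042, 0.01, -0.07], "delta_rot": [0, 0, 0], "claw": 34}, {"delta_pos": [0.042, 0.01, -0.11], "delta_rot": [0, 0, 0], "claw": 34}, {"delta_pos": [0.042, 0.01, -0.14], "delta_rot": [0, 0, 0], "claw": 34}, {"delta_pos": [0.042, 0.01, -0.167], "delta_rot": [0, 0, 0], "claw": 34}, {"delta_pos": [0.042, 0.01, -0.167], "delta_rot": [0, 0, 0], "claw": 34}, {"delta_pos": [0.042, 0.01, -0.167], "delta_rot": [0, 0, 0], "claw": 8}, {"delta_pos": [0.042, 0.01, -0.167], "delta_rot": [0, 0, 0], "claw": 8}, {"delta_pos": [0.042, 0.01, -0.167], "delta_rot": [0, 0, 0], "claw": 8}, {"delta_pos": [0.042, 0.01, -0.167], "delta_rot": [0, 0, 0], "claw": 8}], "newtons": 20}}

```text
time: 2.57
eef_pos: [0.6115, 0.0991, 0.1341]
tcp_rot: [0.449, 0.547, -0.448, 0.546]
contact_force: [0.1, 3.7, -3.6]
opening: 0.158
```

>>> {"fn": "play_rows", "kwargs": {"targets": [{"delta_pos": [0.0052, 0.0026, 0], "delta_rot": [0, 0, 0], "claw": 8}, {"delta_pos": [0.0104, 0.0052, 0], "delta_rot": [0, 0, 0], "claw": 8}, {"delta_pos": [0.0196, 0.0122, 0], "delta_rot": [0, 0, 0], "claw": 8}, {"delta_pos": [0.0274, 0.0206, 0], "delta_rot": [0, 0, 0], "claw": 8}, {"delta_pos": [0.0337, 0.0302, 0], "delta_rot": [0, 0, 0], "claw": 8}, {"delta_pos": [0.0382, 0.0408, 0], "delta_rot": [0, 0, 0], "claw": 8}, {"delta_pos": [0.0408, 0.052, 0], "delta_rot": [0, 0, 0], "claw": 8}, {"delta_pos": [0.0414, 0.0635, 0], "delta_rot": [0, 0, 0], "claw": 8}, {"delta_pos": [0.04, 0.0749, 0], "delta_rot": [0, 0, 0], "claw": 8}, {"delta_pos": [0.04, 0.0749, 0], "delta_rot": [0, 0, 0], "claw": 8}, {"delta_pos": [0.04, 0.0749, 0], "delta_rot": [0, 0, 0], "claw": 8}]}}

```text
time: 3.48
eef_pos: [0.6511, 0.175, 0.1347]
tcp_rot: [0.448, 0.548, -0.449, 0.546]
contact_force: [-3.4, -2.4, 0.4]
opening: 0.155
```

>>> {"fn": "play_rows", "kwargs": {"targets": [{"delta_pos": [0, 0, 0], "delta_rot": [0, 0, 0], "claw": 34}, {"delta_pos": [0, 0, 0], "delta_rot": [0, 0, 0], "claw": 34}, {"delta_pos": [0, 0, 0.03], "delta_rot": [0, 0, 0], "claw": 34}, {"delta_pos": [0, 0, 0.07], "delta_rot": [0, 0, 0], "claw": 34}, {"delta_pos": [-0.04, -0.035, 0.09], "delta_rot": [0, 0, 0], "claw": 34}, {"delta_pos": [-0.07, -0.06, 0.09], "delta_rot": [0, 0, 0], "claw": 34}, {"delta_pos": [-0.1, -0.09, 0.09], "delta_rot": [0, 0, 0], "claw": 34}, {"delta_pos": [-0.118, -0.109, 0.09], "delta_rot": [0, 0, 0], "claw": 34}, {"delta_pos": [-0.118, -0.109, 0.09], "delta_rot": [0, 0, 0], "claw": 34}]}}

```text
time: 4.23
eef_pos: [0.5295, 0.064, 0.2245]
tcp_rot: [0.449, 0.547, -0.45, 0.545]
contact_force: [0.3, 0.2, -0.1]
opening: 0.398
```

Run:
```python
from h import *
import pickle
s=ctrl.get_state();C=ctrl.calibration("wrist");im=ctrl.read_camera("wrist")
cv2.imwrite("pics/w2.png",im);pickle.dump(C,open("w2.pkl","wb"))
print(s["time"],s["eef_pos"])
```

```text
4.2333 [0.52950825 0.06403779 0.22449932]
```

View pics/w2.png

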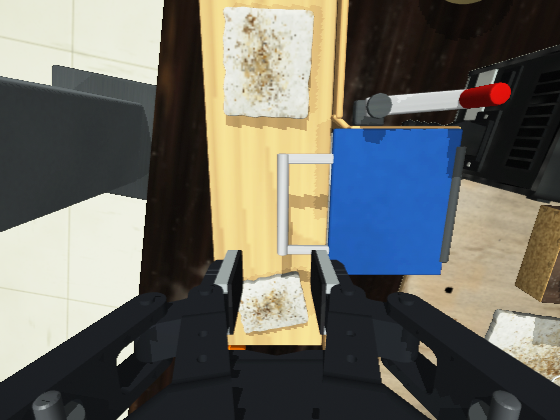

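Latch lies clear of the lid, pointing along +x, knob at (488,95). Bar at column 283, rows 155–253; tile B at (272,302), tile A (267,63).

Run:
```python
from h import *
import pickle
np.set_printoptions(precision=4,suppress=True)
C=pickle.load(open("w2.pkl","rb"));C1=pickle.load(open("w1.pkl","rb"))
O=np.array([.577,.075]);a=np.radians(11);R=np.array([[np.cos(a),np.sin(a)],[-np.sin(a),np.cos(a)]])
cs=lambda p:R@(p[:2]-O)
print(tri([ray("w",283,155,C),ray("w",241.5,165,C1)]),tri([ray("w",283,252,C),ray("w",241.5,240,C1)]))
for n,u,v,z in[("bL",283,155,.086),("bR",283,252,.086),("A",225,9,.058),("A",312,11,.058),("A",308,117,.058),("A",225,114,.058),("B",240,284,.058),("B",299,272,.058),("B",308,322,.058),("B",244,334,.058),("ledgeL",202,20,.05),("ledgeL",214,250,.05),("lidNR",331,273,.09),("lidNL",333,127,.09)]:
    p=plane("w",u,v,z,C);print(n,p,cs(p))
```

```text
(array([0.5257, 0.1086, 0.084 ]), np.float64(0.0006996364426543543)) (array([0.541 , 0.0304, 0.0989]), np.float64(0.0008432214783898764))
bL [0.5253 0.1094 0.086 ] [-0.0442  0.0436]
bR [0.5423 0.0261 0.086 ] [-0.0434 -0.0414]
A [0.4573 0.2117 0.058 ] [-0.0914  0.157 ]
A [0.5263 0.2238 0.058 ] [-0.0213  0.1558]
A [0.5412 0.1436 0.058 ] [-0.0221  0.0741]
A [0.4695 0.1319 0.058 ] [-0.0947  0.0764]
B [ 0.5093 -0.0281  0.058 ] [-0.0861 -0.0883]
B [ 0.5652 -0.0033  0.058 ] [-0.0265 -0.0746]
B [ 0.5868 -0.0578  0.058 ] [-0.0157 -0.1323]
B [ 0.5231 -0.0856  0.058 ] [-0.0835 -0.1474]
ledgeL [0.438  0.2023 0.05  ] [-0.1121  0.1515]
ledgeL [ 0.477  -0.0001  0.05  ] [-0.1125 -0.0546]
lidNR [0.5879 0.0164 0.09  ] [-0.0005 -0.0596]
lidNL [0.5593 0.1385 0.09  ] [-0.0053  0.0657]
```

>>> {"fn": "play_rows", "kwargs": {"targets": [{"delta_pos": [0.0043, 0.0037, -0.03], "delta_rot": [0, 0, 0], "claw": 34}, {"delta_pos": [0.0043, 0.0037, -0.07], "delta_rot": [0, 0, 0], "claw": 34}, {"delta_pos": [0.0043, 0.0037, -0.105], "delta_rot": [0, 0, 0], "claw": 34}, {"delta_pos": [0.0043, 0.0037, -0.1325], "delta_rot": [0, 0, 0], "claw": 34}, {"delta_pos": [0.0043, 0.0037, -0.1325], "delta_rot": [0, 0, 0], "claw": 34}, {"delta_pos": [0.0043, 0.0037, -0.1325], "delta_rot": [0, 0, 0], "claw": 4}, {"delta_pos": [0.0043, 0.0037, -0.1325], "delta_rot": [0, 0, 0], "claw": 4}, {"delta_pos": [0.0043, 0.0037, -0.1325], "delta_rot": [0, 0, 0], "claw": 4}, {"delta_pos": [0.0043, 0.0037, -0.1325], "delta_rot": [0, 0, 0], "claw": 4}], "newtons": 30}}

```text
time: 5.03
eef_pos: [0.5337, 0.069, 0.0937]
tcp_rot: [0.447, 0.549, -0.45, 0.544]
contact_force: [-9.9, -2.6, -0.6]
opening: 0.104
```

>>> {"fn": "play_rows", "kwargs": {"targets": [{"delta_pos": [0.0012, 0.0002, 0.0187], "delta_rot": [0, 0, 0], "claw": 4}, {"delta_pos": [0.0048, 0.0009, 0.037], "delta_rot": [0, 0, 0], "claw": 4}, {"delta_pos": [0.0107, 0.0021, 0.0547], "delta_rot": [0, 0, 0], "claw": 4}, {"delta_pos": [0.0188, 0.0037, 0.0715], "delta_rot": [0, 0, 0], "claw": 4}, {"delta_pos": [0.0291, 0.0056, 0.0871], "delta_rot": [0, 0, 0], "claw": 4}, {"delta_pos": [0.0411, 0.008, 0.1011], "delta_rot": [0, 0, 0], "claw": 4}, {"delta_pos": [0.0549, 0.0107, 0.1134], "delta_rot": [0, 0, 0], "claw": 4}, {"delta_pos": [0.0702, 0.0136, 0.1238], "delta_rot": [0, 0, 0], "claw": 4}, {"delta_pos": [0.0867, 0.0168, 0.1321], "delta_rot": [0, 0, 0], "claw": 4}, {"delta_pos": [0.104, 0.0202, 0.1381], "delta_rot": [0, 0, 0], "claw": 4}, {"delta_pos": [0.122, 0.0237, 0.1418], "delta_rot": [0, 0, 0], "claw": 4}, {"delta_pos": [0.1404, 0.0273, 0.143], "delta_rot": [0, 0, 0], "claw": 4}, {"delta_pos": [0.144, 0.028, 0.143], "delta_rot": [0, 0, 0], "claw": 4}, {"delta_pos": [0.144, 0.028, 0.143], "delta_rot": [0, 0, 0], "claw": 4}]}}

```text
time: 6.2
eef_pos: [0.6812, 0.098, 0.2433]
tcp_rot: [0.45, 0.546, -0.447, 0.547]
contact_force: [0.6, 1.0, 6.9]
opening: 0.099
```

>>> {"fn": "play_rows", "kwargs": {"targets": [{"delta_pos": [0, 0, 0], "delta_rot": [0, 0, 0], "claw": 40}, {"delta_pos": [0, 0, 0], "delta_rot": [0, 0, 0], "claw": 40}, {"delta_pos": [0, 0, 0.02], "delta_rot": [0, 0, 0], "claw": 40}, {"delta_pos": [0, 0, 0.06], "delta_rot": [0, 0, 0], "claw": 40}, {"delta_pos": [-0.04, 0.01, 0.06], "delta_rot": [0, 0, 0], "claw": 40}, {"delta_pos": [-0.08, 0.03, 0.06], "delta_rot": [0, 0, 0], "claw": 40}, {"delta_pos": [-0.12, 0.06, 0.05], "delta_rot": [0, 0, 0], "claw": 40}, {"delta_pos": [-0.15, 0.09, 0.03], "delta_rot": [0, 0, 0], "claw": 40}, {"delta_pos": [-0.18, 0.12, 0], "delta_rot": [0, 0, 0], "claw": 40}, {"delta_pos": [-0.196, 0.148, -0.03], "delta_rot": [0, 0, 0], "claw": 40}, {"delta_pos": [-0.196, 0.148, -0.06], "delta_rot": [0, 0, 0], "claw": 40}, {"delta_pos": [-0.196, 0.148, -0.06], "delta_rot": [0, 0, 0], "claw": 40}]}}

```text
time: 7.2
eef_pos: [0.4802, 0.2471, 0.1786]
tcp_rot: [0.447, 0.548, -0.449, 0.546]
contact_force: [-0.9, -0.6, -1.8]
opening: 0.47
```

Run:
```python
from h import *
import pickle
s=ctrl.get_state();C=ctrl.calibration("wrist");im=ctrl.read_camera("wrist");sc=ctrl.read_camera("scene")
print(s["time"],s["eef_pos"],s["opening"],ctrl.finger_overhang)
o=cv2.resize(sc[150:270,180:320],(560,480),interpolation=cv2.INTER_CUBIC)
cv2.imwrite("pics/w3.png",cv2.resize(np.vstack([cv2.resize(im,(400,300)),cv2.resize(o,(400,300))]),None,fx=1,fy=1));cv2.imwrite("pics/w3raw.png",im);pickle.dump(C,open("w3.pkl","wb"))
```

```text
7.2 [0.48021368 0.24706075 0.17859201] 0.4703368023246983 0.025
```

View pics/w3.png

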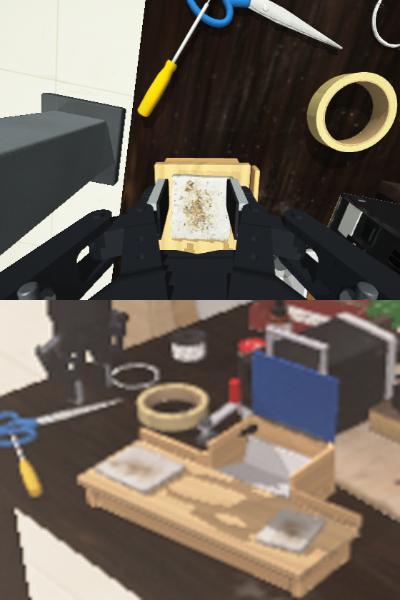

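Lid stands upright, shelf bare, tiles undisturbed. Lowering to feel the ledge height beside tile A.

>>> {"fn": "play_rows", "kwargs": {"targets": [{"delta_pos": [0.0075, -0.012, -0.03], "delta_rot": [0, 0, 0], "claw": 40}, {"delta_pos": [0.0075, -0.012, -0.06], "delta_rot": [0, 0, 0], "claw": 40}, {"delta_pos": [0.0075, -0.012, -0.085], "delta_rot": [0, 0, 0], "claw": 40}, {"delta_pos": [0.0075, -0.012, -0.094], "delta_rot": [0, 0, 0], "claw": 40}, {"delta_pos": [0.0075, -0.012, -0.098], "delta_rot": [0, 0, 0], "claw": 40}, {"delta_pos": [0.0075, -0.012, -0.1], "delta_rot": [0, 0, 0], "claw": 40}, {"delta_pos": [0.0075, -0.012, -0.1], "delta_rot": [0, 0, 0], "claw": 40}]}}

```text
time: 7.88
eef_pos: [0.4924, 0.234, 0.083]
tcp_rot: [0.449, 0.547, -0.448, 0.547]
contact_force: [-0.2, -0.4, -0.1]
opening: 0.472
```

>>> {"fn": "play_rows", "kwargs": {"targets": [{"delta_pos": [0, 0, -0.003], "delta_rot": [0, 0, 0], "claw": 40}, {"delta_pos": [0, 0, -0.005], "delta_rot": [0, 0, 0], "claw": 40}, {"delta_pos": [0, 0, -0.005], "delta_rot": [0, 0, 0], "claw": 40}]}}

```text
time: 8.13
eef_pos: [0.4931, 0.2341, 0.0789]
tcp_rot: [0.449, 0.546, -0.447, 0.548]
contact_force: [0.5, 0.0, -0.5]
opening: 0.468
```

>>> {"fn": "play_rows", "kwargs": {"targets": [{"delta_pos": [0, 0, -0.002], "delta_rot": [0, 0, 0], "claw": 40}, {"delta_pos": [0, 0, -0.004], "delta_rot": [0, 0, 0], "claw": 40}, {"delta_pos": [0, 0, -0.005], "delta_rot": [0, 0, 0], "claw": 40}, {"delta_pos": [0, 0, -0.005], "delta_rot": [0, 0, 0], "claw": 40}]}}

```text
time: 8.47
eef_pos: [0.493, 0.2342, 0.0737]
tcp_rot: [0.449, 0.546, -0.447, 0.548]
contact_force: [0.9, -0.3, -0.3]
opening: 0.468
```

>>> {"fn": "play_rows", "kwargs": {"targets": [{"delta_pos": [0, 0, -0.002], "delta_rot": [0, 0, 0], "claw": 40}, {"delta_pos": [0, 0, -0.003], "delta_rot": [0, 0, 0], "claw": 40}, {"delta_pos": [0, 0, -0.003], "delta_rot": [0, 0, 0], "claw": 40}]}}

```text
time: 8.72
eef_pos: [0.4933, 0.2343, 0.0734]
tcp_rot: [0.449, 0.547, -0.448, 0.547]
contact_force: [-6.7, -2.1, 15.2]
opening: 0.468
```

>>> {"fn": "play_rows", "kwargs": {"targets": [{"delta_pos": [0, 0, 0.002], "delta_rot": [0, 0, 0], "claw": 40}, {"delta_pos": [0, 0, 0.0025], "delta_rot": [0, 0, 0], "claw": 40}, {"delta_pos": [0.0013, -0.007, 0.0025], "delta_rot": [0, 0, 0], "claw": 40}, {"delta_pos": [0.0027, -0.014, 0.0025], "delta_rot": [0, 0, 0], "claw": 40}, {"delta_pos": [0.0044, -0.0225, 0.0025], "delta_rot": [0, 0, 0], "claw": 40}, {"delta_pos": [0.006, -0.031, 0.0025], "delta_rot": [0, 0, 0], "claw": 40}, {"delta_pos": [0.0076, -0.039, 0.0025], "delta_rot": [0, 0, 0], "claw": 40}]}}

```text
time: 9.3
eef_pos: [0.5008, 0.194, 0.0754]
tcp_rot: [0.448, 0.547, -0.448, 0.547]
contact_force: [-1.0, -0.8, 0.4]
opening: 0.471
```

>>> {"fn": "play_rows", "kwargs": {"targets": [{"delta_pos": [0.0016, -0.008, 0], "delta_rot": [0, 0, 0], "claw": 40}, {"delta_pos": [0.0032, -0.0165, 0], "delta_rot": [0, 0, 0], "claw": 40}, {"delta_pos": [0.0048, -0.025, 0], "delta_rot": [0, 0, 0], "claw": 40}, {"delta_pos": [0.0065, -0.0335, 0], "delta_rot": [0, 0, 0], "claw": 40}, {"delta_pos": [0.0082, -0.042, 0], "delta_rot": [0, 0, 0], "claw": 40}, {"delta_pos": [0.0098, -0.0505, 0], "delta_rot": [0, 0, 0], "claw": 40}, {"delta_pos": [0.0115, -0.059, 0], "delta_rot": [0, 0, 0], "claw": 40}, {"delta_pos": [0.013, -0.067, 0], "delta_rot": [0, 0, 0], "claw": 40}, {"delta_pos": [0.0141, -0.0726, 0], "delta_rot": [0, 0, 0], "claw": 40}, {"delta_pos": [0.0141, -0.0726, 0], "delta_rot": [0, 0, 0], "claw": 40}, {"delta_pos": [0.0115, -0.058, 0], "delta_rot": [0, 0, 0], "claw": 40}, {"delta_pos": [0.0115, -0.058, 0.03], "delta_rot": [0, 0, 0], "claw": 40}, {"delta_pos": [0.0115, -0.058, 0.07], "delta_rot": [0, 0, 0.05], "claw": 40}, {"delta_pos": [-0.02, -0.06, 0.11], "delta_rot": [0, 0, 0.1], "claw": 40}, {"delta_pos": [-0.06, -0.07, 0.13], "delta_rot": [0, 0, 0.15], "claw": 40}, {"delta_pos": [-0.08, -0.08, 0.15], "delta_rot": [0, 0, 0.2], "claw": 40}, {"delta_pos": [-0.08, -0.1, 0.16], "delta_rot": [0, 0, 0.25], "claw": 40}, {"delta_pos": [-0.08, -0.11, 0.16], "delta_rot": [0, 0, 0.3], "claw": 40}, {"delta_pos": [-0.08, -0.12, 0.16], "delta_rot": [0, 0, 0.35], "claw": 40}, {"delta_pos": [-0.08, -0.12, 0.16], "delta_rot": [0, 0, 0.4], "claw": 40}]}}

```text
time: 10.97
eef_pos: [0.4207, 0.073, 0.2362]
tcp_rot: [0.13, 0.694, -0.129, 0.696]
contact_force: [-0.0, -0.7, -0.2]
opening: 0.47
```

>>> {"fn": "play_rows", "kwargs": {"targets": [{"delta_pos": [0, 0, 0], "delta_rot": [0, 0, 0.04], "claw": 40}, {"delta_pos": [0, 0, 0], "delta_rot": [0, 0, 0.08], "claw": 40}, {"delta_pos": [0, 0, 0], "delta_rot": [0, 0, 0.1], "claw": 40}, {"delta_pos": [0, 0, 0], "delta_rot": [0, 0, 0.1], "claw": 40}]}}

```text
time: 11.3
eef_pos: [0.4206, 0.0731, 0.2362]
tcp_rot: [0.019, 0.706, -0.018, 0.708]
contact_force: [0.1, -0.0, 0.5]
opening: 0.472
```

```bash
cat >> h.py <<'E'
import pickle
from scipy.spatial.transform import Rotation as Ro
O=np.array([.577,.075]);_a=np.radians(11);R=np.array([[np.cos(_a),np.sin(_a)],[-np.sin(_a),np.cos(_a)]])
cs=lambda p:(R@(np.asarray(p)[:2]-O)).round(4)
wd=lambda x,y:(R.T@[x,y]+O).round(4)
def shot(n):
    s=ctrl.get_state();C=ctrl.calibration("wrist");im=ctrl.read_camera("wrist")
    cv2.imwrite(f"pics/{n}.png",im);pickle.dump(C,open(n+".pkl","wb"))
    y=Ro.from_quat(s["tcp_rot"]).as_matrix()[:,1]
    print(s["time"],s["eef_pos"],"case",cs(s["eef_pos"]),"jaw",np.degrees(np.arctan2(y[1],y[0])),"q6",s["qpos"][5],s["contact_force"])
E
python3 -c "
from h import *
shot('w4')"
```

```text
11.3 [0.42063659 0.07311807 0.23624111] case [-0.1538  0.028 ] jaw 86.98221981902621 q6 -1.585329447051384 [ 0.0803695  -0.01234239  0.48956761]
```

View pics/w4.png

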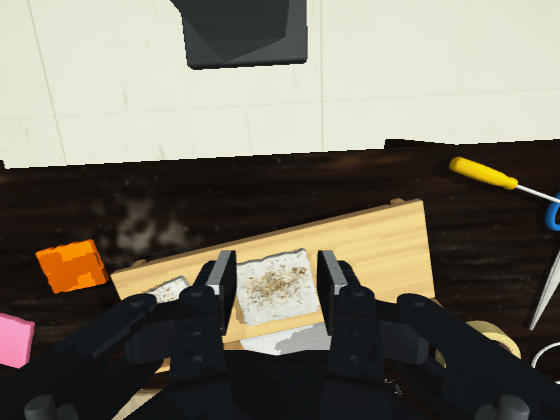

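A is at (278,288) in front of the mouth, yawed with the case. Measuring its corners.

Run:
```python
from h import *
C=pickle.load(open("w4.pkl","rb"))
for u,v,z in[(236,264,.058),(309,250,.058),(321,314,.058),(246,328,.058),(425,200,.05),(113,273,.05)]: print(u,v,cs(plane("w",u,v,z,C)))
```

```text
236 264 [-0.0964 -0.0297]
309 250 [-0.0934  0.0472]
321 314 [-0.0169  0.0439]
246 328 [-0.0196 -0.0402]
425 200 [-0.1146  0.1721]
113 273 [-0.1149 -0.163 ]
```

>>> {"fn": "play_rows", "kwargs": {"targets": [{"delta_pos": [0.028, -0.02, 0], "delta_rot": [0, 0, 0.039], "claw": 40}, {"delta_pos": [0.028, -0.02, -0.03], "delta_rot": [0, 0, 0.078], "claw": 40}, {"delta_pos": [0.028, -0.02, -0.07], "delta_rot": [0, 0, 0.078], "claw": 40}, {"delta_pos": [0.028, -0.02, -0.11], "delta_rot": [0, 0, 0.078], "claw": 40}, {"delta_pos": [0.028, -0.02, -0.145], "delta_rot": [0, 0, 0.078], "claw": 40}, {"delta_pos": [0.028, -0.02, -0.16], "delta_rot": [0, 0, 0.078], "claw": 40}, {"delta_pos": [0.028, -0.02, -0.161], "delta_rot": [0, 0, 0.078], "claw": 40}, {"delta_pos": [0.028, -0.02, -0.161], "delta_rot": [0, 0, 0.078], "claw": 40}]}}

```text
time: 12.02
eef_pos: [0.4481, 0.0533, 0.0745]
tcp_rot: [-0.066, 0.704, 0.067, 0.704]
contact_force: [0.4, 0.4, 0.3]
opening: 0.469
```

```bash
python3 -c "
from h import *
shot('w5')"
```

```text
12.0167 [0.44809578 0.05327305 0.07453516] case [-0.1307  0.0033] jaw 100.81103517308793 q6 -1.8685838733089062 [0.38518203 0.35907519 0.32070053]
```

>>> {"fn": "play_rows", "kwargs": {"targets": [{"delta_pos": [0.008, 0.0015, 0.001], "delta_rot": [0, 0, 0], "claw": 40}, {"delta_pos": [0.016, 0.003, 0.001], "delta_rot": [0, 0, 0], "claw": 40}, {"delta_pos": [0.024, 0.0046, 0.001], "delta_rot": [0, 0, 0], "claw": 40}, {"delta_pos": [0.032, 0.0062, 0.001], "delta_rot": [0, 0, 0], "claw": 40}, {"delta_pos": [0.04, 0.0078, 0.001], "delta_rot": [0, 0, 0], "claw": 40}, {"delta_pos": [0.048, 0.0093, 0.001], "delta_rot": [0, 0, 0], "claw": 40}, {"delta_pos": [0.056, 0.0109, 0.001], "delta_rot": [0, 0, 0], "claw": 40}, {"delta_pos": [0.064, 0.0124, 0.001], "delta_rot": [0, 0, 0], "claw": 40}, {"delta_pos": [0.072, 0.014, 0.001], "delta_rot": [0, 0, 0], "claw": 40}, {"delta_pos": [0.08, 0.0155, 0.001], "delta_rot": [0, 0, 0], "claw": 40}, {"delta_pos": [0.088, 0.0171, 0.001], "delta_rot": [0, 0, 0], "claw": 40}, {"delta_pos": [0.096, 0.0187, 0.001], "delta_rot": [0, 0, 0], "claw": 40}, {"delta_pos": [0.102, 0.0198, 0.001], "delta_rot": [0, 0, 0], "claw": 40}, {"delta_pos": [0.108, 0.021, 0.001], "delta_rot": [0, 0, 0], "claw": 40}, {"delta_pos": [0.114, 0.022, 0.001], "delta_rot": [0, 0, 0], "claw": 40}, {"delta_pos": [0.117, 0.0226, 0.001], "delta_rot": [0, 0, 0], "claw": 40}, {"delta_pos": [0.117, 0.0226, 0.001], "delta_rot": [0, 0, 0], "claw": 40}]}}

```text
time: 13.48
eef_pos: [0.5685, 0.076, 0.0782]
tcp_rot: [-0.067, 0.702, 0.067, 0.706]
contact_force: [0.3, 0.3, 0.7]
opening: 0.467
```

>>> {"fn": "play_rows", "kwargs": {"targets": [{"delta_pos": [-0.02, -0.004, 0], "delta_rot": [0, 0, 0], "claw": 40}, {"delta_pos": [-0.04, -0.008, 0.03], "delta_rot": [0, 0, 0], "claw": 40}, {"delta_pos": [-0.05, -0.008, 0.07], "delta_rot": [0, 0, 0], "claw": 40}, {"delta_pos": [-0.06, -0.008, 0.11], "delta_rot": [0, 0, 0], "claw": 40}, {"delta_pos": [-0.06, -0.008, 0.14], "delta_rot": [0, 0, -0.04], "claw": 40}, {"delta_pos": [-0.06, -0.03, 0.14], "delta_rot": [0, 0, -0.08], "claw": 40}, {"delta_pos": [-0.06, -0.05, 0.14], "delta_rot": [0, 0, -0.12], "claw": 40}, {"delta_pos": [-0.06, -0.07, 0.14], "delta_rot": [0, 0, -0.16], "claw": 40}, {"delta_pos": [-0.06, -0.09, 0.14], "delta_rot": [0, 0, -0.2], "claw": 40}, {"delta_pos": [-0.05, -0.11, 0.14], "delta_rot": [0, 0, -0.24], "claw": 40}, {"delta_pos": [-0.05, -0.13, 0.14], "delta_rot": [0, 0, -0.28], "claw": 40}, {"delta_pos": [-0.05, -0.14, 0.14], "delta_rot": [0, 0, -0.32], "claw": 40}, {"delta_pos": [-0.05, -0.14, 0.14], "delta_rot": [0, 0, -0.36], "claw": 40}, {"delta_pos": [-0.05, -0.14, 0.14], "delta_rot": [0, 0, -0.4], "claw": 40}, {"delta_pos": [-0.05, -0.14, 0.14], "delta_rot": [0, 0, -0.44], "claw": 40}, {"delta_pos": [-0.05, -0.14, 0.14], "delta_rot": [0, 0, -0.48], "claw": 40}, {"delta_pos": [-0.05, -0.14, 0.14], "delta_rot": [0, 0, -0.498], "claw": 40}, {"delta_pos": [-0.05, -0.14, 0.14], "delta_rot": [0, 0, -0.498], "claw": 40}]}}

```text
time: 14.98
eef_pos: [0.5186, -0.064, 0.218]
tcp_rot: [0.448, 0.544, -0.451, 0.548]
contact_force: [0.6, -0.7, -0.1]
opening: 0.468
```

```bash
python3 -c "
from h import *
shot('w6')"
```

```text
14.9833 [ 0.51859017 -0.06399048  0.2180086 ] case [-0.0839 -0.1253] jaw 11.13042075282753 q6 -0.5062677007040927 [ 0.63880861 -0.69517632 -0.12311758]
```

View pics/w6.png

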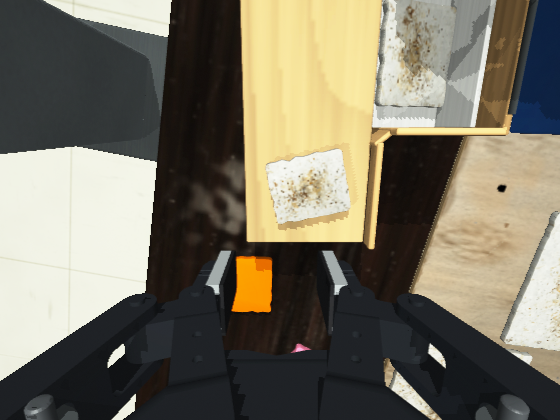

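A lies in the bay (380–448, to row 107); checking against the expected seated corners, and measuring B's corners (266,163),(342,149),(352,206),(277,224).

Run:
```python
from h import *
C=pickle.load(open("w6.pkl","rb"))
def proj(x,y,z):
    p=np.r_[R.T@[x,y]+O,z,1];q=C["camera_from_world"]@p;return (C["fx"]*q[0]/q[2]+C["cx"],C["fy"]*q[1]/q[2]+C["cy"])
def sh(s,y,n):
    t=np.radians(20);k=s+.077;return proj(k*np.cos(t)+n*np.sin(t),y,.0405-k*np.sin(t)+n*np.cos(t))
for k,a in[("A front-right top",(0,-.0425,.008)),("A rear-right top",(-.0745,-.0425,.008)),("stop foot",(0,-.06,0)),("stop top",(0,-.06,.04)),("lip bottom",(-.077,-.06,0))]: print(k,np.round(sh(*a),1))
print("lip end",proj(0,-.17,.05),"near end",proj(-.115,-.17,.05))
for u,v in[(266,163),(342,149),(352,206),(277,224)]:print(cs(plane("w",u,v,.058,C)))
print(cs(plane("w",364,242,.05,C)),cs(plane("w",247,242,.05,C)))
```

```text
A front-right top [442.7 109.3]
A rear-right top [378.2 107.6]
stop foot [433.5 128.1]
stop top [469.8 128.6]
lip bottom [368.6 128.1]
lip end (np.float64(361.8662160759344), np.float64(244.0351947333672)) near end (np.float64(245.03935596068808), np.float64(243.64557916519234))
[-0.0936 -0.0901]
[-0.0268 -0.0776]
[-0.0144 -0.1293]
[-0.0836 -0.147 ]
[ 0.0019 -0.1679] [-0.113  -0.1683]
```

A is seated against the backstop (447 vs. predicted ~445). Now B: descend outside it and push it towards the mouth.

>>> {"fn": "play_rows", "kwargs": {"targets": [{"delta_pos": [0.02, -0.02, 0], "delta_rot": [0, 0, 0], "claw": 40}, {"delta_pos": [0.04, -0.04, -0.01], "delta_rot": [0, 0, 0], "claw": 40}, {"delta_pos": [0.04, -0.04, -0.05], "delta_rot": [0, 0, 0], "claw": 40}, {"delta_pos": [0.04, -0.04, -0.09], "delta_rot": [0, 0, 0], "claw": 40}, {"delta_pos": [0.04, -0.04, -0.125], "delta_rot": [0, 0, 0], "claw": 40}, {"delta_pos": [0.04, -0.04, -0.14], "delta_rot": [0, 0, 0], "claw": 40}, {"delta_pos": [0.04, -0.04, -0.1425], "delta_rot": [0, 0, 0], "claw": 40}, {"delta_pos": [0.04, -0.04, -0.1425], "delta_rot": [0, 0, 0], "claw": 40}]}}

```text
time: 15.7
eef_pos: [0.5582, -0.1038, 0.0744]
tcp_rot: [0.446, 0.546, -0.45, 0.548]
contact_force: [0.8, 0.3, 0.2]
opening: 0.469
```

>>> {"fn": "play_rows", "kwargs": {"targets": [{"delta_pos": [-0.0015, 0.008, 0.001], "delta_rot": [0, 0, 0], "claw": 40}, {"delta_pos": [-0.0031, 0.016, 0.001], "delta_rot": [0, 0, 0], "claw": 40}, {"delta_pos": [-0.0047, 0.024, 0.001], "delta_rot": [0, 0, 0], "claw": 40}, {"delta_pos": [-0.0062, 0.032, 0.001], "delta_rot": [0, 0, 0], "claw": 40}, {"delta_pos": [-0.0078, 0.04, 0.001], "delta_rot": [0, 0, 0], "claw": 40}, {"delta_pos": [-0.0093, 0.048, 0.001], "delta_rot": [0, 0, 0], "claw": 40}, {"delta_pos": [-0.0109, 0.056, 0.001], "delta_rot": [0, 0, 0], "claw": 40}, {"delta_pos": [-0.0124, 0.064, 0.001], "delta_rot": [0, 0, 0], "claw": 40}, {"delta_pos": [-0.014, 0.072, 0.001], "delta_rot": [0, 0, 0], "claw": 40}, {"delta_pos": [-0.0155, 0.08, 0.001], "delta_rot": [0, 0, 0], "claw": 40}, {"delta_pos": [-0.0171, 0.088, 0.001], "delta_rot": [0, 0, 0], "claw": 40}, {"delta_pos": [-0.0187, 0.096, 0.001], "delta_rot": [0, 0, 0], "claw": 40}, {"delta_pos": [-0.0202, 0.104, 0.001], "delta_rot": [0, 0, 0], "claw": 40}, {"delta_pos": [-0.0218, 0.112, 0.001], "delta_rot": [0, 0, 0], "claw": 40}, {"delta_pos": [-0.0233, 0.12, 0.001], "delta_rot": [0, 0, 0], "claw": 40}, {"delta_pos": [-0.0246, 0.1266, 0.001], "delta_rot": [0, 0, 0], "claw": 40}, {"delta_pos": [-0.0246, 0.1266, 0.001], "delta_rot": [0, 0, 0], "claw": 40}]}}

```text
time: 17.12
eef_pos: [0.5331, 0.0241, 0.0752]
tcp_rot: [0.446, 0.547, -0.449, 0.548]
contact_force: [0.1, 0.3, 0.8]
opening: 0.466
```

>>> {"fn": "play_rows", "kwargs": {"targets": [{"delta_pos": [0.003, -0.015, 0], "delta_rot": [0, 0, 0], "claw": 40}, {"delta_pos": [0.003, -0.015, 0.03], "delta_rot": [0, 0, 0], "claw": 40}, {"delta_pos": [0.003, -0.015, 0.07], "delta_rot": [0, 0, 0.04], "claw": 40}, {"delta_pos": [-0.03, 0, 0.11], "delta_rot": [0, 0, 0.08], "claw": 40}, {"delta_pos": [-0.06, 0.02, 0.14], "delta_rot": [0, 0, 0.12], "claw": 40}, {"delta_pos": [-0.08, 0.03, 0.16], "delta_rot": [0, 0, 0.16], "claw": 40}, {"delta_pos": [-0.1, 0.03, 0.16], "delta_rot": [0, 0, 0.2], "claw": 40}, {"delta_pos": [-0.1, 0.03, 0.16], "delta_rot": [0, 0, 0.24], "claw": 40}, {"delta_pos": [-0.1, 0.03, 0.16], "delta_rot": [0, 0, 0.28], "claw": 40}, {"delta_pos": [-0.1, 0.03, 0.16], "delta_rot": [0, 0, 0.32], "claw": 40}, {"delta_pos": [-0.1, 0.03, 0.16], "delta_rot": [0, 0, 0.36], "claw": 40}, {"delta_pos": [-0.1, 0.03, 0.16], "delta_rot": [0, 0, 0.4], "claw": 40}, {"delta_pos": [-0.1, 0.03, 0.16], "delta_rot": [0, 0, 0.44], "claw": 40}, {"delta_pos": [-0.1, 0.03, 0.16], "delta_rot": [0, 0, 0.48], "claw": 40}, {"delta_pos": [-0.1, 0.03, 0.16], "delta_rot": [0, 0, 0.5], "claw": 40}, {"delta_pos": [-0.1, 0.03, 0.16], "delta_rot": [0, 0, 0.5], "claw": 40}]}}

```text
time: 18.45
eef_pos: [0.4329, 0.0541, 0.2351]
tcp_rot: [-0.072, 0.702, 0.07, 0.705]
contact_force: [-0.5, -0.5, 0.9]
opening: 0.475
```

```bash
python3 -c "
from h import *
shot('w7')"
```

```text
18.45 [0.43292516 0.05408268 0.23508491] case [-0.1454  0.007 ] jaw 101.50023225927677 q6 -1.8796271612267674 [-0.52298237 -0.54134164  0.85779622]
```

View pics/w7.png

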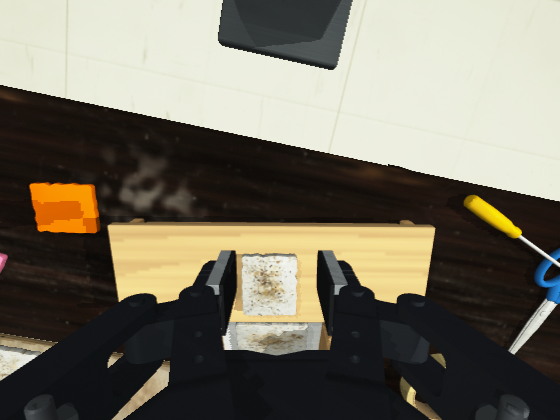

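B is squared up in front of the mouth (241–296, rows 254–317), the lookalike untouched.

>>> {"fn": "play_rows", "kwargs": {"targets": [{"delta_pos": [0.0167, -0.005, -0.03], "delta_rot": [0, 0, -0.003], "claw": 30}, {"delta_pos": [0.0167, -0.005, -0.07], "delta_rot": [0, 0, -0.003], "claw": 30}, {"delta_pos": [0.0167, -0.005, -0.11], "delta_rot": [0, 0, -0.003], "claw": 30}, {"delta_pos": [0.0167, -0.005, -0.145], "delta_rot": [0, 0, -0.003], "claw": 30}, {"delta_pos": [0.0167, -0.005, -0.157], "delta_rot": [0, 0, -0.003], "claw": 30}, {"delta_pos": [0.0167, -0.005, -0.159], "delta_rot": [0, 0, -0.003], "claw": 30}, {"delta_pos": [0.0167, -0.005, -0.159], "delta_rot": [0, 0, -0.003], "claw": 30}]}}

```text
time: 19.08
eef_pos: [0.4491, 0.0491, 0.0753]
tcp_rot: [-0.067, 0.703, 0.065, 0.705]
contact_force: [0.3, -0.4, 0.1]
opening: 0.35
```

>>> {"fn": "play_rows", "kwargs": {"targets": [{"delta_pos": [0.01, 0.0019, 0.0012], "delta_rot": [0, 0, 0], "claw": 30}, {"delta_pos": [0.02, 0.0039, 0.0012], "delta_rot": [0, 0, 0], "claw": 30}, {"delta_pos": [0.028, 0.0054, 0.0012], "delta_rot": [0, 0, 0], "claw": 30}, {"delta_pos": [0.036, 0.007, 0.0012], "delta_rot": [0, 0, 0], "claw": 30}, {"delta_pos": [0.044, 0.0086, 0.0012], "delta_rot": [0, 0, 0], "claw": 30}, {"delta_pos": [0.052, 0.0101, 0.0012], "delta_rot": [0, 0, 0], "claw": 30}, {"delta_pos": [0.06, 0.0117, 0.0012], "delta_rot": [0, 0, 0], "claw": 30}, {"delta_pos": [0.068, 0.0132, 0.0012], "delta_rot": [0, 0, 0], "claw": 30}, {"delta_pos": [0.075, 0.0146, 0.0012], "delta_rot": [0, 0, 0], "claw": 30}, {"delta_pos": [0.082, 0.0159, 0.0012], "delta_rot": [0, 0, 0], "claw": 30}, {"delta_pos": [0.089, 0.0173, 0.0012], "delta_rot": [0, 0, 0], "claw": 30}, {"delta_pos": [0.096, 0.0187, 0.0012], "delta_rot": [0, 0, 0], "claw": 30}, {"delta_pos": [0.102, 0.0198, 0.0012], "delta_rot": [0, 0, 0], "claw": 30}, {"delta_pos": [0.108, 0.021, 0.0012], "delta_rot": [0, 0, 0], "claw": 30}, {"delta_pos": [0.113, 0.022, 0.0012], "delta_rot": [0, 0, 0], "claw": 30}, {"delta_pos": [0.1163, 0.0226, 0.0012], "delta_rot": [0, 0, 0], "claw": 30}, {"delta_pos": [0.1163, 0.0226, 0.0012], "delta_rot": [0, 0, 0], "claw": 30}]}}

```text
time: 20.5
eef_pos: [0.5662, 0.0717, 0.0767]
tcp_rot: [-0.067, 0.703, 0.065, 0.705]
contact_force: [0.2, 0.0, -0.0]
opening: 0.354
```

>>> {"fn": "play_rows", "kwargs": {"targets": [{"delta_pos": [0.001, 0.0002, -0.0012], "delta_rot": [0, 0, 0], "claw": 30}, {"delta_pos": [0.003, 0.0006, -0.0012], "delta_rot": [0, 0, 0], "claw": 30}, {"delta_pos": [0.005, 0.001, -0.0012], "delta_rot": [0, 0, 0], "claw": 30}, {"delta_pos": [0.007, 0.0014, -0.0012], "delta_rot": [0, 0, 0], "claw": 30}, {"delta_pos": [0.007, 0.0014, -0.0012], "delta_rot": [0, 0, 0], "claw": 30}]}}

```text
time: 20.92
eef_pos: [0.5735, 0.0732, 0.0756]
tcp_rot: [-0.067, 0.703, 0.065, 0.705]
contact_force: [0.8, 0.1, -0.6]
opening: 0.351
```

>>> {"fn": "play_rows", "kwargs": {"targets": [{"delta_pos": [0.001, 0.0002, -0.0005], "delta_rot": [0, 0, 0], "claw": 30}, {"delta_pos": [0.002, 0.0004, -0.0005], "delta_rot": [0, 0, 0], "claw": 30}, {"delta_pos": [0.003, 0.0006, -0.0005], "delta_rot": [0, 0, 0], "claw": 30}, {"delta_pos": [0.003, 0.0006, -0.0005], "delta_rot": [0, 0, 0], "claw": 30}]}}

```text
time: 21.25
eef_pos: [0.5768, 0.0738, 0.0751]
tcp_rot: [-0.067, 0.703, 0.065, 0.705]
contact_force: [0.1, 0.2, 0.2]
opening: 0.352
```

>>> {"fn": "play_rows", "kwargs": {"targets": [{"delta_pos": [0.001, 0.0002, -0.0003], "delta_rot": [0, 0, 0], "claw": 30}, {"delta_pos": [0.002, 0.0004, -0.0005], "delta_rot": [0, 0, 0], "claw": 30}, {"delta_pos": [0.003, 0.0006, -0.0005], "delta_rot": [0, 0, 0], "claw": 30}, {"delta_pos": [0.003, 0.0006, -0.0005], "delta_rot": [0, 0, 0], "claw": 30}]}}

```text
time: 21.58
eef_pos: [0.5784, 0.0741, 0.0746]
tcp_rot: [-0.067, 0.704, 0.066, 0.704]
contact_force: [-6.2, -1.6, 4.7]
opening: 0.351
```

```bash
python3 -c "
from h import *
shot('w8')
im=cv2.imread('pics/w8.png');cv2.imwrite('pics/top8.png',ctrl.read_camera('top'));sc=ctrl.read_camera('scene');cv2.imwrite('pics/s8.png',sc)
a=cv2.resize(im,(560,420));b=cv2.resize(sc[190:260,215:320],(630,420),interpolation=cv2.INTER_CUBIC)
cv2.imwrite('pics/v8.png',cv2.resize(np.hstack([a[150:,120:440],cv2.resize(b,(405,270))]),(790,294)))"
```

```text
21.5833 [0.57843601 0.07407904 0.0746285 ] case [ 0.0012 -0.0012] jaw 100.76177664455018 q6 -1.8024242951978076 [-6.2302475  -1.59881987  4.66944338]
```

View pics/v8.png

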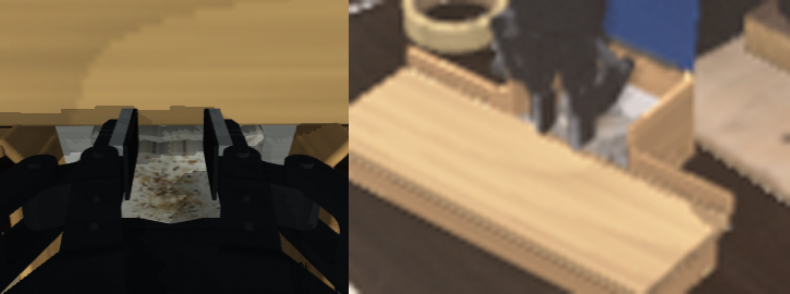

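>>> {"fn": "play_rows", "kwargs": {"targets": [{"delta_pos": [0.001, 0.0002, 0.0008], "delta_rot": [0, 0, 0], "claw": 30}, {"delta_pos": [0.002, 0.0004, 0.0008], "delta_rot": [0, 0, 0], "claw": 30}, {"delta_pos": [0.003, 0.0006, 0.0008], "delta_rot": [0, 0, 0], "claw": 30}, {"delta_pos": [0.003, 0.0006, 0.0008], "delta_rot": [0, 0, 0], "claw": 30}]}}

```text
time: 22.07
eef_pos: [0.5789, 0.074, 0.0746]
tcp_rot: [-0.068, 0.707, 0.065, 0.701]
contact_force: [-8.7, -3.4, 4.4]
opening: 0.354
```

>>> {"fn": "play_rows", "kwargs": {"targets": [{"delta_pos": [-0.01, -0.002, 0.001], "delta_rot": [0, 0, 0], "claw": 30}, {"delta_pos": [-0.03, -0.006, 0.003], "delta_rot": [0, 0, 0], "claw": 30}, {"delta_pos": [-0.05, -0.008, 0.03], "delta_rot": [0, 0, 0], "claw": 30}, {"delta_pos": [-0.06, -0.008, 0.07], "delta_rot": [0, 0, 0], "claw": 30}, {"delta_pos": [-0.06, -0.01, 0.11], "delta_rot": [0, 0, 0], "claw": 30}, {"delta_pos": [-0.06, -0.02, 0.14], "delta_rot": [0, 0, -0.04], "claw": 30}, {"delta_pos": [-0.06, -0.04, 0.15], "delta_rot": [0, 0, -0.08], "claw": 30}, {"delta_pos": [-0.06, -0.06, 0.15], "delta_rot": [0, 0, -0.12], "claw": 30}, {"delta_pos": [-0.05, -0.08, 0.15], "delta_rot": [0, 0, -0.16], "claw": 30}, {"delta_pos": [-0.04, -0.1, 0.15], "delta_rot": [0, 0, -0.2], "claw": 30}, {"delta_pos": [-0.03, -0.12, 0.15], "delta_rot": [0, 0, -0.24], "claw": 30}, {"delta_pos": [-0.03, -0.12, 0.15], "delta_rot": [0, 0, -0.28], "claw": 30}, {"delta_pos": [-0.03, -0.12, 0.15], "delta_rot": [0, 0, -0.32], "claw": 30}, {"delta_pos": [-0.03, -0.12, 0.15], "delta_rot": [0, 0, -0.36], "claw": 30}, {"delta_pos": [-0.03, -0.12, 0.15], "delta_rot": [0, 0, -0.4], "claw": 30}, {"delta_pos": [-0.03, -0.12, 0.15], "delta_rot": [0, 0, -0.44], "claw": 30}, {"delta_pos": [-0.03, -0.12, 0.15], "delta_rot": [0, 0, -0.48], "claw": 30}, {"delta_pos": [-0.03, -0.12, 0.15], "delta_rot": [0, 0, -0.498], "claw": 30}, {"delta_pos": [-0.03, -0.12, 0.15], "delta_rot": [0, 0, -0.498], "claw": 30}]}}

```text
time: 23.65
eef_pos: [0.5495, -0.046, 0.2248]
tcp_rot: [0.451, 0.549, -0.447, 0.543]
contact_force: [1.0, 1.6, 0.6]
opening: 0.356
```

Run:
```python
from h import *
shot('w9')
C=pickle.load(open("w9.pkl","rb"))
def proj(x,y,z):
    p=np.r_[R.T@[x,y]+O,z,1];q=C["camera_from_world"]@p;return np.array((C["fx"]*q[0]/q[2]+C["cx"],C["fy"]*q[1]/q[2]+C["cy"])).round(1)
def sh(s,y,n):
    t=np.radians(20);k=s+.077;return proj(k*np.cos(t)+n*np.sin(t),y,.0405-k*np.sin(t)+n*np.cos(t))
for k,a in[("B FR",(0,-.0295,.016)),("B FL",(0,.0295,.016)),("B RR",(-.071,-.0295,.016)),("B RL",(-.071,.0295,.016)),("A FR",(0,-.0425,.008)),("A RR",(-.0745,-.0425,.008)),("stop foot",(0,-.06,0)),("stop top",(0,-.06,.04))]:print(k,sh(*a))
print("lip",proj(0,-.06,.05))
im=cv2.imread("pics/w9.png"); b=im[0:180,290:500]; t=ctrl.read_camera("top");cv2.imwrite("pics/t9.png",t)
a=cv2.resize(b,(630,540),interpolation=cv2.INTER_CUBIC);cv2.imwrite("pics/v9.png",a)
```

```text
23.65 [ 0.54949728 -0.04601968  0.22476594] case [-0.0501 -0.1135] jaw 11.104472875516393 q6 -0.4677233466218653 [1.01436971 1.56768303 0.55820059]
B FR [409.9 111.1]
B FL [417.3  43.2]
B RR [346.1 109.2]
B RL [350.4  35.1]
A FR [402.5 125.2]
A RR [337.2 124.6]
stop foot [395.2 142.9]
stop top [425.3 144.5]
lip [331.2 144.2]
```

View pics/v9.png

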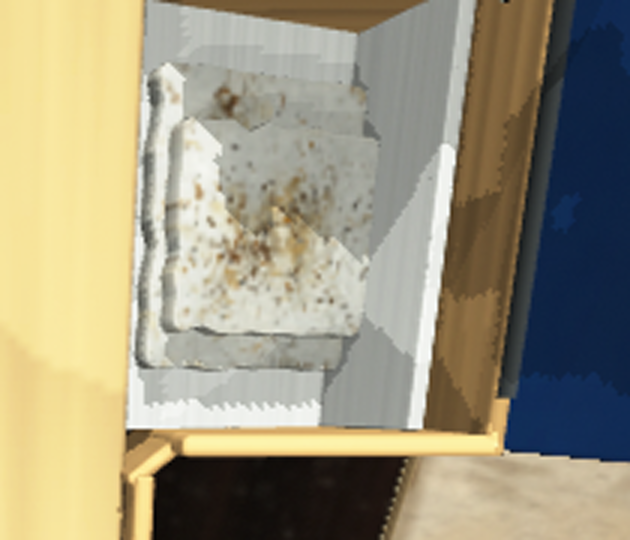

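Both tiles sit flat on the shelf: B's front corner is at full-frame (410,112), predicted (409.9,111.1), and A's is at (404,123), predicted (402.5,125). The front edges lie along the foot of the backstop, and the gripper is clear.

```bash
python3 -c "
from plant import ctrl
print(ctrl.sign_off(), ctrl.get_state()['time'])"
```

```text
the job is handed in; nothing more can be done
the job is handed in; nothing more can be done
```

The job is done and handed in at about 24 s on the robot's clock, well under the 72 s limit.

- **Latch and lid:** I gripped the red knob and swung the latch until it lay beside the lid. Then I pinched the bar and raised the lid to about upright, where it stayed.
- **Tiles:** I slid the larger tile, then the smaller, along the ledge with two fingertips. Each went over the lip onto the shelf without being lifted, the smaller on top of the larger.
- **Last checks:** In the last wrist picture, the tile corners I checked were mostly within 1–3 pixels of where seated tiles should appear; one corner of the smaller tile was about 4 off. Both front edges lie along the foot of the backstop. On the final push the smaller tile stopped against it at about 9 N.
- **Differences:** That stop came about 3 mm further on than I had calculated, which I put down to calibration and the assumed pad width. Of the 4–5 N upward force during that push, part was probably the fingertips touching the ledge.
- **Not measured:** I judged the lid upright by eye, from the scene picture and the bar's position when I let go. I did not re-measure the scissors, cutters, coil, block or look-alikes, but no move went near them on purpose and the orange one sat undisturbed in the pictures.

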